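# Trim the gearbox sensor tester with the plastic tuning tool

## Task

Take the white plastic tuning tool from its holder, feel its blade fully home into the slot of the brass trimmer screw down inside the guide tube of the tester, pressing only lightly (no more than about 10 N), and turn the screw clockwise until the meter needle points at the set mark on the rim of the meter. Then put the tool back upright in its holder, all the way down, and let go of it, leaving the needle on the mark and the parts on the bench undisturbed.

Things in the scene. Friction and masses are not known exactly. Their poses are not given: they have to be found in the camera images.
- tool_grip (a point): Centre of the loose white tuning tool's handle: a 14 mm square bar, 30.5 mm up and down from here, faces looking along x and y. Below: flange 24 mm across, 4 mm thick (underside 35 mm below here), round 12 mm shaft, then the flat blade, tip 80 mm below here. x along the blade's width, y its thickness, z up the tool. 30 g; starts upright, blade down, in the holder.
- blade_tip (a point): Middle of the bottom edge of the tool's flat blade; same axes as tool_grip. The blade is 11.5 mm wide (x), 2.5 mm thick (y) and 7 mm long (z, upward from this point); above it begins the 12 mm shaft.
- holder_hole0 (a point): Centre of the mouth of the round 16 mm through hole in the top of the fixed black holder block (60 x 60 mm, 50 mm high, on the bench; 2 mm chamfer). With the tool fully home its flange rests on the block's top and its tip is 45 mm below this point.
- tube_mouth (a point): Centre of the mouth of the fixed upright aluminium guide tube on the grey tester case, level with its lip's top (78 mm above the bench, 33 mm above the case), z up, x as the tester's. Outside 30 mm, plain bore 14 mm; the funnel lip widens the bore to about 26 mm over its topmost 4 mm.
- screw_top (a point): Middle of the top of the brass slotted screw at rest (a fixed point), inside the tube, 15 mm below its mouth. Slot right across it, 5 mm wide, 6 mm deep (blade play 1.2 mm, 0.2 rad). The screw is sprung: 2 N starts it down, 0.8 N per mm more, 4 mm to a hard stop; it comes up when released. Axes as the tester's: they do not tell where the slot lies.
- tester: Fixed grey tester case, 170 x 240 mm, 45 mm high; origin under its centre, z up. On top: guide tube at (0, +70) mm, meter (black disc 112 mm across, 4 mm high) at (0, -50) mm. At the start the screw's slot lies along the case's x axis, give or take 0.8 rad: feel or look for it. A blade not yet in the slot slides round on the screw top without turning it.
- needle (a joint): Angle of the long black meter needle, rad, clockwise from above positive; 0 points along the tester's +x. Geared 1:1 to the screw, same sense. The screw turns stiffly (0.03 N m), stays where it is left and can be turned back. Range -1.1 to 1.1; starts 0.4 to 1.15 counter-clockwise of the mark.
- mark (a joint): Angle of the set mark, the short steel tab on the rim of the meter, in the same sense and zero as the needle; it stays where it is. The needle points at the mark when both joints are equal.
- needle_tip (a point): Outer end of the needle, 37 mm from the meter's centre; x along the needle, outward, z up.
- mark_tip (a point): Inner end of the set mark, 42 mm from the meter's centre; x outward from the meter's centre, z up.
- clutch_ring: Bystander: loose dark steel ring lying flat, 110 mm outside, 84 mm inside, 14 mm high; origin at its centre on the bench.
- hub: Bystander: loose stepped steel hub, 68 mm across the foot, 65 mm high; origin at the centre of its foot.
- can: Bystander: loose spray can, 56 mm across, 130 mm high; origin at the centre of its foot.
Mind the look-alikes: they are no part of the job. There is more than one size of the part that bears tool_grip; the job needs the larger. What is shaped like the part that bears holder_hole0 but turquoise is not meant.

How it is judged:
On the way, in this order (a step that is already met when the one before it is completed fails the run):
1. the tool has been lifted out of the holder (z of blade_tip in the frame of holder_hole0 above 0.005 m), for 0.1 s.
2. the blade is seated in the screw's slot, down to its floor (tip 5.3 mm or more below the screw's rest top) (z of blade_tip in the frame of screw_top below -0.0053 m and horizontal distance between blade_tip and screw_top below 0.005 m), for 0.2 s.
3. with the blade still in the slot, the needle stands on the mark (within 0.1 rad) (z of blade_tip in the frame of screw_top below -0.0045 m and horizontal distance between blade_tip and screw_top below 0.005 m and angle between the x axis of needle_tip and the x axis of mark_tip, either way round below 0.1 rad), for 0.2 s.
At the end, for the whole second after the job is handed in: The needle stands within 0.1 rad of the set mark, and the tool stands upright (within 0.1 rad) and still in the holder's hole, within 6 mm of its axis and no more than 3 mm short of fully home (angle between the x axis of needle_tip and the x axis of mark_tip, either way round below 0.1 rad and horizontal distance between blade_tip and holder_hole0 below 0.006 m and z of blade_tip in the frame of holder_hole0 below -0.042 m and angle between tool_grip's own z axis and vertical below 0.1 rad and linear speed of tool below 0.02 m/s); the robot touches nothing.
It fails at once if the tool is forced against the trimmer (screw or guide tube), contact forces of over 30 N (contact force between tool and trimmer above 30 N).
It fails at once if a bystander part is pushed more than 20 mm or the can or hub is tipped (distance of any of clutch_ring, hub, can from where it was at the start of the episode above 0.02 m or angle between any of can, hub's own z axis and vertical above 0.3 rad).
It also fails if it takes over 58 s, if anything falls off the work surface, if the arm or the gripper's body presses on something with over 40 N, if the wrist force passes 120 N, or if a joint passes its speed limit or range.

## Robot

A 6-joint arm with a two-finger parallel gripper is mounted at the origin on the work surface. World frame = base frame: x ahead of the robot, y to its left, z up, the work surface at z = 0. Lengths are in m, angles in rad, forces in N, time in s.
With the tool pointing down it reaches from about 0.275 to 0.825 m from the base axis. Payload 4.9 kg.
Tool frame: the origin (TCP) lies midway between the tips of the shut fingers; the grasp point (between the pads) lies 19 mm behind it; z points along the fingers, y is the direction in which the jaws open and shut (so a half turn about z gives the same grasp; the last joint's range is limited). The gripper opens to 85 mm and grips with 20 to 120 N. Pads are 22 mm wide; open, the fingers measure 114 mm over their backs; the gripper's body (76 mm by 85 mm) begins 54 mm behind the grasp point. The pads swing forward as they close: fully open they stand 13 mm farther back than shut.
Start: joints at [-1.334, 0.326, -0.193, 1.052, 0, 1.437], TCP at [0.199, -0.513, 0.231] pointing down, gripper open.
Joint ranges: [-2.65, 2.65], [-0.97, 1.79], [-1.3, 1.35], [-1.93, 2.1], [-1.47, 1.37], [-3.14, 3.14]. Speed limits (rad/s): [2.57, 2.57, 3.14, 3.14, 3.14, 3.14].

## Interface

Orientations are given as a unit quaternion [w, x, y, z].
In Python, from workcell import ctrl gives the robot as it stands. The module is installed in compiled form; this text tells all that it offers.
- The arm moves only by the tool drive_tool, never from a script. Its argument "deltas" is a list of rows, each an object of numbers: "x", "y", "z": the shift along the tool's x, y, z in mm; "rx", "ry", "rz": the turn, a rotation vector about the tool's x, y, z in rad. In form: [{"x": .., "y": .., "z": .., "rx": .., "ry": .., "rz": ..}, ...]. A call has 1 to 10 rows; each row is the pose to reach, as a shift and turn from the pose measured when the call began, along the tool's axes at that moment; what a row does not reach only later rows make up. A row lasts 1/10 s, in which the tool goes at most 50 mm and 8.59 degrees, less where a joint would pass 70% of its speed; a pose out of reach is approached as far as the arm can. A call with a gripper value outside its range is refused whole. "jaw" is the opening, from 0 (shut) to 1 (fully open), set as the call begins (left out, the last holds). The fingers move at their own pace and stop on an object; "force" is the grip in N (left out, the last holds). Time passes only in rows, so rows that repeat a pose let the fingers close. It gives the time, the measured TCP pose, the force and the opening at its end, in the units of the state.
- ctrl.get_state(): the state, without advancing time (a new reading comes with each control period).
- ctrl.get_image(name): name is "scene" or "top"; returns (picture, depth): 400x640x3 uint8, blue, green, red; 400x640 float32, m along the optical axis (not along the pixel's ray), 0 where there is no reading.
- ctrl.camera_params(name): a dict with "fovy" (degrees; the focal length in pixels is half the picture's height over the tangent of half this angle, whatever the lens; pixels are square), "cx", "cy" (the principal point, pixels), "xyz" and "attitude" of the camera in the world. Camera axes: x right, y up, looking along -z (the intrinsics and any distortion apply to the point x, -y, -z); pixel columns grow to the right and rows downward; lengths in m; the calibration is good to about 2 mm. A picture is of the moment at which its call begins. camera_params takes no time and is no camera call.
- ctrl.sign_off(): hands the job in, once; it reports no verdict.
The state is a dict: "t": time; "joints": joint angles; "dq": joint speeds; "joint_torque": joint torques, N m; "eef_pos": TCP position; "orientation": TCP orientation; "contact_force": force on the tool from outside, world axes, zero at the start; "moment": the same for the moment, N m; "grip_width": finger opening in m.
Only numpy, scipy, OpenCV 4.12 (cv2) and the standard library are available. Lean on these libraries where they do the work, as an engineer would, in place of code of your own. Each camera call takes 0.05 s, during which the arm holds its last target. There are 200 camera calls.

## Working session

There is one attempt and no reset: what is moved stays moved. The work goes in short steps, Python scripts to look and compute and a tool call to move; the robot and the scene stay as the last step left them, time stands still between calls to the robot, and variables do not carry over. Pictures are saved under pics/ and viewed, about 8 in all and at most 12, crops included, and the job is handed in when it is done.

Besides the shell and the picture viewer there is one more tool, called after "Call:" as a command line: name --argument value ..., lists and objects as JSON in quotes. drive_tool: Moves the arm, as the interface text tells. Its arguments: {"type":"object","properties":{"deltas":{"type":"array","items":{"type":"object","properties":{"x":{"type":"number"},"y":{"type":"number"},"z":{"type":"number"},"rx":{"type":"number"},"ry":{"type":"number"},"rz":{"type":"number"}}}},"jaw":{"type":"number"},"force":{"type":"number"}},"required":["deltas"]}

```bash
mkdir -p pics
cat > h.py <<'E'
import numpy as np,cv2
from scipy.spatial.transform import Rotation as R
from workcell import ctrl
def cam(n):
    p=ctrl.camera_params(n);return p
def rot(p):
    a=np.array(p["attitude"],float)
    return a if a.shape==(3,3) else R.from_quat(a,scalar_first=True).as_matrix()
def f(p): return 200/np.tan(np.radians(p["fovy"])/2)
def ray(p,u,v):
    d=np.array([(u-p["cx"])/f(p),-(v-p["cy"])/f(p),-1.]);return np.array(p["xyz"]),rot(p)@d
def plane(p,u,v,z):
    o,d=ray(p,u,v);return o+d*(z-o[2])/d[2]
def deproj(p,u,v,dep):
    o,d=ray(p,u,v);return o+d*dep
def proj(p,X):
    c=rot(p).T@(np.array(X)-p["xyz"]);return p["cx"]-f(p)*c[0]/c[2],p["cy"]+f(p)*c[1]/c[2]
E
python3 - <<'E'
from h import *
for n in("scene","top"):
    print(n,ctrl.camera_params(n)); im,d=ctrl.get_image(n); cv2.imwrite(f"pics/{n}0.png",im); np.save(f"{n}0.npy",d)
print(ctrl.get_state())
E
```

```text
scene {'fovy': 56.89118063103686, 'cx': 314.9587742546553, 'cy': 205.45252426580575, 'xyz': array([1.12192881, 0.43966705, 0.47092904]), 'attitude': array([0.39337727, 0.21791764, 0.43894385, 0.77787822])}
top {'fovy': 48.57486758537472, 'cx': 316.8673708747389, 'cy': 209.10782462229568, 'xyz': array([0.41957134, 0.06924794, 1.09716555]), 'attitude': array([-0.69465444, -0.0696335 ,  0.06794262,  0.7127343 ])}
{'t': 0.1, 'joints': array([-1.33423001e+00,  3.26863318e-01, -1.93504267e-01,  1.05202260e+00,
       -1.47362636e-05,  1.43657897e+00]), 'dq': array([ 5.91201560e-04, -8.26948247e-04,  2.13461408e-03,  5.36142886e-05,
       -9.83563617e-04, -6.72003748e-04]), 'joint_torque': array([ 1.16501174e-03, -4.44239223e+01,  2.63037926e+01,  7.84752890e-03,
       -1.42179424e-04,  1.58190892e-05]), 'eef_pos': array([ 0.19915974, -0.51209355,  0.23057593]), 'orientation': array([-7.95506221e-04,  9.82863784e-01,  1.84331621e-01, -4.81229793e-05]), 'contact_force': array([ 0.31923429,  0.21156378, -0.27920856]), 'moment': array([-0.04045437,  0.02898257,  0.00811599]), 'grip_width': 0.08541193276467811}
```

View pics/top0.png

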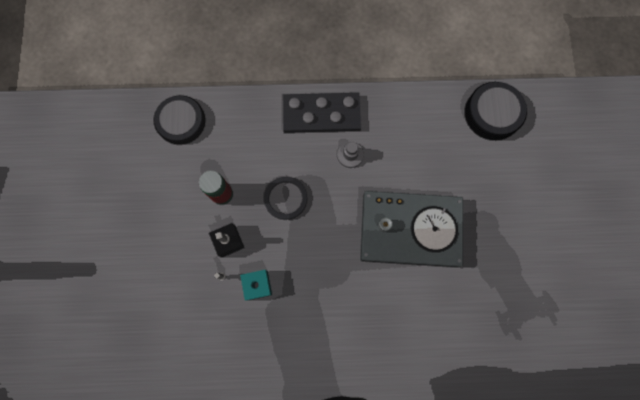

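View pics/scene0.png

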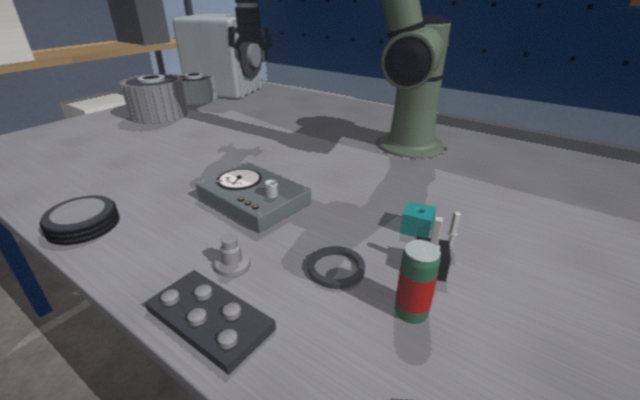

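The candidates are a white tool in the black block (top 226,238) and a thin white tool near the turquoise block (top 219,275). I'll enlarge both, along with the tester.

Run:
```python
from h import *
im=cv2.imread("pics/top0.png");s=cv2.imread("pics/scene0.png")
a=cv2.resize(im[215:305,195:285],(400,400),interpolation=cv2.INTER_CUBIC)
b=cv2.resize(s[190:300,380:490],(400,400),interpolation=cv2.INTER_CUBIC)
c=cv2.resize(im[185:275,355:470],(511,400),interpolation=cv2.INTER_CUBIC)[:200]
c=cv2.resize(im[185:245,360:480],(800,400),interpolation=cv2.INTER_CUBIC)[:,:]
c=cv2.resize(c,(400,200))
cv2.imwrite("pics/c1.png",np.hstack([a,b]))
p=cam("top");d=np.load("top0.npy")
print(f(p))
for u,v in [(226,238),(220,236),(235,250),(219,275),(219,274),(255,285),(387,224),(435,229),(213,183)]:
    print(u,v,d[v,u],deproj(p,u,v,d[v,u]).round(4))
```

```text
443.21005039679056
226 238 1.042586 [0.5602 0.2846 0.0622]
220 236 0.98829687 [0.5576 0.2866 0.117 ]
235 250 1.0778536 [0.5358 0.2707 0.0214]
219 275 1.0041584 [0.4732 0.2946 0.0842]
219 274 1.0117375 [0.4759 0.2963 0.077 ]
255 285 1.082315 [4.512e-01 2.249e-01 2.000e-04]
387 224 1.0423892 [ 0.5829 -0.0949  0.0669]
435 229 1.0528742 [ 0.57   -0.2102  0.0537]
213 183 0.9958921 [0.6758 0.3009 0.1326]
```

View pics/c1.png

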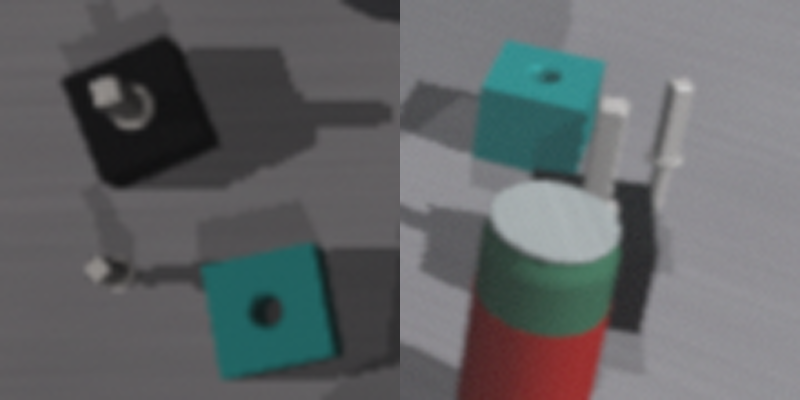

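The black block's tool, with its thicker square handle and flange, is the larger one and it stands in the black holder. That is the tool meant. The thin one by the turquoise block is the decoy. Next I measure the tester and tool.

Run:
```python
from h import *
p=cam("top")
ims=[];
for i in range(6):
    im,d=ctrl.get_image("top");ims.append(im.astype(float))
im=np.mean(ims,0);cv2.imwrite("pics/top1.png",im.astype(np.uint8))
g=im.mean(2)
L=lambda c,k:cv2.resize(np.clip(c,0,255).astype(np.uint8),None,fx=k,fy=k,interpolation=cv2.INTER_CUBIC)
a=L(im[200:258,406:464],7)[:400,:400]
b=L(im[212:236,375:399]*1.3,16.7)[:400,:400]
cv2.imwrite("pics/c2.png",np.hstack([a,b]))
# tool handle top
sub=d[225:255,205:245]; m=((sub<1.0)&(sub>0)).astype(np.uint8)
ys,xs=np.nonzero(m);print("handle px",len(xs))
P=np.array([deproj(p,x+205,y+225,sub[y,x]) for x,y in zip(xs,ys)]);t=P[P[:,2]>.109];print(t.round(3).tolist())
c=max(cv2.findContours(((g[225:255,205:245]>125)).astype(np.uint8),0,1)[0],key=cv2.contourArea)
print("white",cv2.minAreaRect(c),cv2.boundingRect(c))
# dial
m=((g[200:258,400:470]>110)).astype(np.uint8);c=max(cv2.findContours(m,0,1)[0],key=cv2.contourArea);c=cv2.convexHull(c);e=cv2.fitEllipse(c)
u,v=e[0][0]+400,e[0][1]+200;print("dial",e,u,v,plane(p,u,v,.049))
# case by depth height
H=np.array([[deproj(p,u,v,d[v,u])[2] if d[v,u]>0 else 0 for u in range(340,490)] for v in range(170,290)])
m=((H>.032)&(H<.06)).astype(np.uint8);m=cv2.morphologyEx(m,cv2.MORPH_CLOSE,np.ones((9,9)));m=cv2.morphologyEx(m,cv2.MORPH_OPEN,np.ones((9,9)))
c=max(cv2.findContours(m,0,1)[0],key=cv2.contourArea);r=cv2.boxPoints(cv2.minAreaRect(c))+[340,170];q=np.array([plane(p,*x,.045) for x in r]);print("case",q.round(4).tolist(),q.mean(0))
# tube
m=(H>.066).astype(np.uint8);m[:,60:]=0;m[:40]=0
ys,xs=np.nonzero(m);print("tube",len(xs),xs.mean()+340,ys.mean()+170,plane(p,xs.mean()+340,ys.mean()+170,.078))
# black block
H=np.array([[deproj(p,u,v,d[v,u])[2] if d[v,u]>0 else 0 for u in range(200,250)] for v in range(218,262)])
m=((H>.042)&(H<.075)).astype(np.uint8);m=cv2.morphologyEx(m,cv2.MORPH_CLOSE,np.ones((7,7)))
c=max(cv2.findContours(m,0,1)[0],key=cv2.contourArea);r=cv2.boxPoints(cv2.minAreaRect(c))+[200,218];q=np.array([plane(p,*x,.05) for x in r]);print("block",q.round(4).tolist(),q.mean(0))
```

```text
handle px 45
[[0.567, 0.287, 0.115], [0.565, 0.296, 0.114], [0.565, 0.294, 0.115], [0.565, 0.292, 0.113], [0.565, 0.289, 0.116], [0.565, 0.287, 0.116], [0.565, 0.286, 0.112], [0.563, 0.298, 0.115], [0.562, 0.295, 0.119], [0.562, 0.293, 0.118], [0.562, 0.291, 0.117], [0.562, 0.289, 0.118], [0.562, 0.287, 0.118], [0.562, 0.285, 0.114], [0.56, 0.298, 0.117], [0.56, 0.294, 0.115], [0.56, 0.291, 0.117], [0.56, 0.289, 0.118], [0.56, 0.287, 0.115], [0.56, 0.285, 0.115], [0.558, 0.298, 0.116], [0.558, 0.295, 0.118], [0.558, 0.294, 0.116], [0.558, 0.291, 0.117], [0.557, 0.288, 0.119], [0.557, 0.286, 0.118], [0.557, 0.284, 0.119], [0.556, 0.296, 0.116], [0.556, 0.293, 0.117], [0.556, 0.292, 0.112], [0.556, 0.289, 0.114], [0.555, 0.286, 0.118], [0.555, 0.284, 0.118], [0.556, 0.283, 0.111], [0.553, 0.295, 0.118], [0.553, 0.293, 0.118], [0.553, 0.291, 0.117], [0.553, 0.289, 0.116], [0.554, 0.287, 0.113], [0.554, 0.285, 0.112], [0.552, 0.294, 0.113]]
white ((13.30000114440918, 9.90000057220459), (3.7947328090667725, 3.7947328090667725), 71.56504821777344) (11, 8, 5, 5)
dial ((34.20637893676758, 28.40450096130371), (38.66440200805664, 40.90106964111328), 122.89474487304688) 434.2063789367676 228.4045009613037 [ 0.57220525 -0.20967097  0.049     ]
case [[0.5002, -0.0275, 0.045], [0.6703, -0.0456, 0.045], [0.6477, -0.2943, 0.045], [0.479, -0.2687, 0.045]] [ 0.57429334 -0.15903676  0.045     ]
tube 120 384.9166666666667 224.1 [ 0.58105911 -0.08823711  0.078     ]
block [[0.5756, 0.3317, 0.05], [0.5984, 0.2745, 0.05], [0.5411, 0.2505, 0.05], [0.5188, 0.3072, 0.05]] [0.55848785 0.29099532 0.05      ]
```

View pics/c2.png

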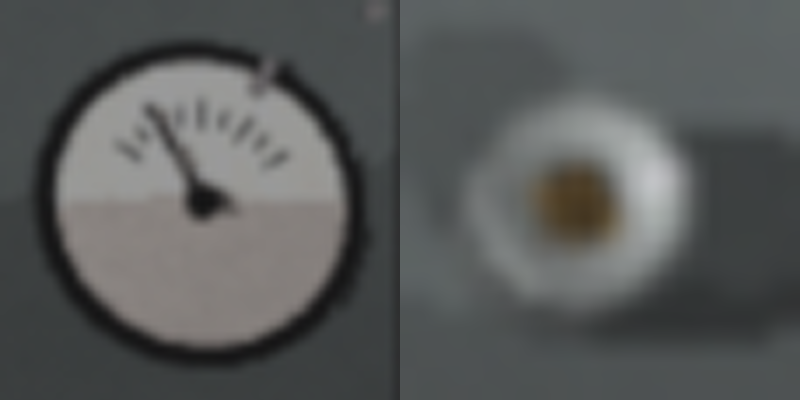

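Tool and holder agree at about (0.559, 0.291), with block and handle yaw about 0.37–0.4. The needle-to-mark gap is about 0.9 rad. Moving above the tool.

Call:
drive_tool --deltas '[{"x": 31,"y": -31,"rz": -0.15},{"x": 62,"y": -62,"rz": -0.3},{"x": 93,"y": -93,"rz": -0.45},{"x": 124,"y": -124,"rz": -0.6},{"x": 156,"y": -154,"rz": -0.75},{"x": 188,"y": -185,"rz": -0.9},{"x": 219,"y": -216,"rz": -1.05},{"x": 250,"y": -247,"rz": -1.2},{"x": 281,"y": -278,"rz": -1.35},{"x": 312,"y": -309,"rz": -1.5}]' --jaw 1

```text
validation failed for argument at $.de...
```

```bash
cat >> h.py <<'E'
def rel(target,yaw=None):
    s=ctrl.get_state();M=R.from_quat(s["orientation"],scalar_first=True)
    print("t",s["t"],"tcp",s["eef_pos"].round(4),"F",s["contact_force"].round(2),"w",s["grip_width"].round(4),"j",s["joints"].round(3))
    X=M.as_matrix();y0=np.arctan2(X[1,0],X[0,0]);print("yaw",y0.round(4),"tilt",np.degrees(np.arccos(-X[2,2])).round(3))
    if target is not None: print("d mm",(X.T@(np.array(target)-s["eef_pos"])*1000).round(1))
    if yaw is not None:
        y=(yaw-y0+np.pi)%(2*np.pi)-np.pi
        G=R.from_euler("z",yaw)*R.from_matrix(np.diag([1,-1,-1.]))
        print("rotvec",(M.inv()*G).as_rotvec().round(4))
E
python3 -c "
from h import *
rel([.5588,.2905,.15],-2.77)"
```

```text
Traceback (most recent call last):
  File "h.py", line 20, in rel
    print("t",s["t"],"tcp",s["eef_pos"].round(4),"F",s["contact_force"].round(2),"w",s["grip_width"].round(4),"j",s["joints"].round(3))
                                                                                     ^^^^^^^^^^^^^^^^^^^^^
AttributeError: 'float' object has no attribute 'round'
```

```bash
sed -i 's/s\["grip_width"\].round(4)/round(s["grip_width"],4)/' h.py
```

Call:
drive_tool --deltas '[{"x": 31,"y": -31,"z": 0,"rx": 0,"ry": 0,"rz": -0.15},{"x": 62,"y": -62,"z": 0,"rx": 0,"ry": 0,"rz": -0.3},{"x": 93,"y": -93,"z": 0,"rx": 0,"ry": 0,"rz": -0.45},{"x": 124,"y": -124,"z": 0,"rx": 0,"ry": 0,"rz": -0.6},{"x": 156,"y": -154,"z": 0,"rx": 0,"ry": 0,"rz": -0.75},{"x": 188,"y": -185,"z": 0,"rx": 0,"ry": 0,"rz": -0.9},{"x": 219,"y": -216,"z": 0,"rx": 0,"ry": 0,"rz": -1.05},{"x": 250,"y": -247,"z": 0,"rx": 0,"ry": 0,"rz": -1.2},{"x": 281,"y": -278,"z": 0,"rx": 0,"ry": 0,"rz": -1.35},{"x": 312,"y": -309,"z": 0,"rx": 0,"ry": 0,"rz": -1.5}]' --jaw 1

```text
t: 1.4
eef_pos: [0.3786, -0.1099, 0.2316]
orientation: [0.0, 0.591, 0.807, 0.0]
contact_force: [1.1, 0.2, 0.3]
grip_width: 0.0855
```

```bash
python3 -c "
from h import *
rel([.5588,.2905,.15],-2.77)"
```

```text
t 1.4 tcp [ 0.3786 -0.1099  0.2316] F [1.08 0.21 0.32] w 0.0855 j [-0.47   0.033 -0.556  0.98   0.     0.795]
yaw 1.8767 tilt 0.053
d mm [327.6 292.3  81.6]
rotvec [ 2.0000e-04  1.0000e-03 -1.6365e+00]
```

Call:
drive_tool --deltas '[{"x": 33,"y": 29,"z": 0,"rx": 0,"ry": 0,"rz": -0.15},{"x": 66,"y": 58,"z": 0,"rx": 0,"ry": 0,"rz": -0.3},{"x": 98,"y": 88,"z": 0,"rx": 0,"ry": 0,"rz": -0.45},{"x": 131,"y": 117,"z": 0,"rx": 0,"ry": 0,"rz": -0.6},{"x": 164,"y": 146,"z": 0,"rx": 0,"ry": 0,"rz": -0.75},{"x": 197,"y": 175,"z": 0,"rx": 0,"ry": 0,"rz": -0.9},{"x": 229,"y": 205,"z": 10,"rx": 0,"ry": 0,"rz": -1.05},{"x": 262,"y": 234,"z": 25,"rx": 0,"ry": 0,"rz": -1.2},{"x": 295,"y": 263,"z": 40,"rx": 0,"ry": 0,"rz": -1.35},{"x": 328,"y": 292,"z": 55,"rx": 0,"ry": 0,"rz": -1.5}]'

```text
t: 2.4
eef_pos: [0.5589, 0.2927, 0.1761]
orientation: [0.001, -0.118, 0.993, -0.0]
contact_force: [1.4, 0.1, -0.2]
grip_width: 0.0859
```

Run:
```python
from h import *
rel([.5588,.2905,.066],-2.77)
ims=[]
for n in("scene","top"):
    im,d=ctrl.get_image(n);ims.append(im)
p=cam("scene");u,v=proj(p,[.559,.29,.11]);print(u,v)
v=int(min(max(v,90),310));u=int(min(u,550))
a=cv2.resize(ims[0][v-90:v+60,u-75:u+75],(400,400),interpolation=2)
p=cam("top");u,v=map(int,proj(p,[.559,.29,.11]));print(u,v)
b=cv2.resize(ims[1][v-50:v+50,u-50:u+50],(400,400),interpolation=2)
cv2.imwrite("pics/c3.png",np.hstack([a,b]))
```

```text
t 2.4 tcp [0.5589 0.2927 0.1761] F [ 1.36  0.1  -0.22] w 0.0859 j [ 3.660e-01  5.120e-01 -5.000e-02  1.008e+00 -1.000e-03  1.300e-01]
yaw -2.906 tilt 0.078
d mm [  0.8  -2.  110.1]
rotvec [-0.0006  0.0012 -0.136 ]
438.4985824934885 220.15631854099357
219 235
```

View pics/c3.png

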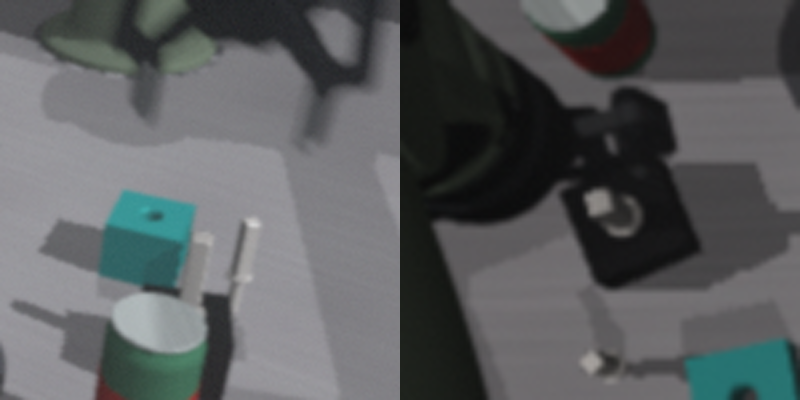

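Call:
drive_tool --deltas '[{"x": 1,"y": -2,"z": 25,"rx": 0,"ry": 0,"rz": -0.13},{"x": 1,"y": -2,"z": 50,"rx": 0,"ry": 0,"rz": -0.13},{"x": 1,"y": -2,"z": 50,"rx": 0,"ry": 0,"rz": -0.13}]'

```text
t: 2.8
eef_pos: [0.5549, 0.2911, 0.1197]
orientation: [-0.004, -0.181, 0.983, -0.001]
contact_force: [-1.2, 0.2, -0.1]
grip_width: 0.085
```

Run:
```python
from h import *
rel([.5588,.2905,.066],-2.77)
s=ctrl.get_state();M=R.from_quat(s["orientation"],scalar_first=True).as_matrix();t=s["eef_pos"]
out=[]
for n in("scene","top"):
    im,d=ctrl.get_image(n);p=cam(n);u,v=map(int,proj(p,[.559,.29,.11]))
    v=min(v,330)
    o=(u-60,v-60);k=400/120
    a=cv2.resize(im[v-60:v+60,u-60:u+60],(400,400),interpolation=2)
    for X,c in [(t+M@[0,.0428,-.013],(0,0,255)),(t+M@[0,-.0428,-.013],(0,0,255)),([.5588,.2905,.1155],(255,0,0)),([.5588,.2905,.05],(255,255,0))]:
        q=proj(p,X);cv2.circle(a,(int((q[0]-o[0]+.5)*k),int((q[1]-o[1]+.5)*k)),4,c,1)
    out.append(a)
cv2.imwrite("pics/c4.png",np.hstack(out))
```

```text
t 2.8 tcp [0.5549 0.2911 0.1197] F [-1.16  0.15 -0.1 ] w 0.085 j [ 0.365  0.56  -0.122  0.897  0.     0.001]
yaw -2.7771 tilt 0.51
d mm [-3.9 -2.  53.6]
rotvec [ 0.0005 -0.0089 -0.0071]
```

View pics/c4.png

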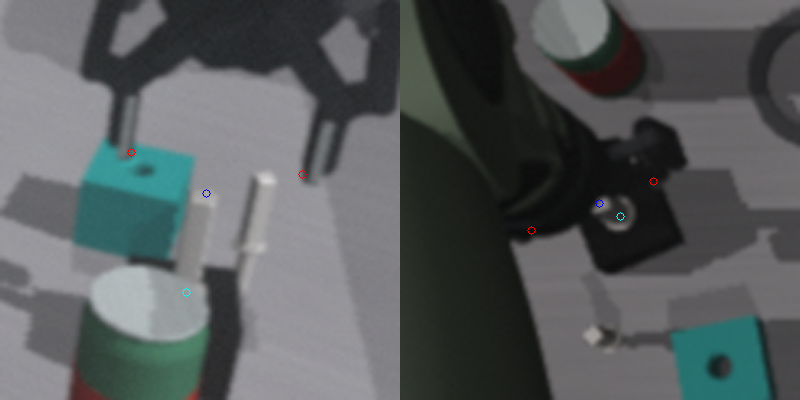

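The projected fingertips match the picture and the thick tool lies between the fingers. Descending and grasping.

Call:
drive_tool --deltas '[{"x": -3,"y": -1,"z": 20,"rx": 0,"ry": -0.008,"rz": -0.007},{"x": -4,"y": -2,"z": 40,"rx": 0,"ry": -0.009,"rz": -0.007},{"x": -4,"y": -2,"z": 54,"rx": 0,"ry": -0.009,"rz": -0.007},{"x": -4,"y": -2,"z": 54,"rx": 0,"ry": -0.009,"rz": -0.007}]'

```text
t: 3.3
eef_pos: [0.561, 0.291, 0.0688]
orientation: [0.002, -0.184, 0.983, 0.001]
contact_force: [-0.4, -0.5, -0.1]
grip_width: 0.0853
```

Call:
drive_tool --deltas '[{"x": 0,"y": 0,"z": 0,"rx": 0,"ry": 0,"rz": 0},{"x": 0,"y": 0,"z": 0,"rx": 0,"ry": 0,"rz": 0},{"x": 0,"y": 0,"z": 0,"rx": 0,"ry": 0,"rz": 0},{"x": 0,"y": 0,"z": 0,"rx": 0,"ry": 0,"rz": 0},{"x": 0,"y": 0,"z": 0,"rx": 0,"ry": 0,"rz": 0},{"x": 0,"y": 0,"z": 0,"rx": 0,"ry": 0,"rz": 0},{"x": 0,"y": 0,"z": 0,"rx": 0,"ry": 0,"rz": 0},{"x": 0,"y": 0,"z": 0,"rx": 0,"ry": 0,"rz": 0}]' --jaw 0 --force 40

```text
t: 4.1
eef_pos: [0.5613, 0.2911, 0.0693]
orientation: [0.002, -0.184, 0.983, 0.001]
contact_force: [-0.8, -0.8, 5.1]
grip_width: 0.0137
```

```bash
python3 -c "
from h import *
rel([.5588,.2905,.066],-2.77);print(ctrl.get_state()['moment'])"
```

```text
t 4.1 tcp [0.5613 0.2911 0.0693] F [-0.82 -0.83  5.08] w 0.0137 j [ 0.361  0.612 -0.175  0.779  0.001 -0.009]
yaw -2.7708 tilt 0.292
d mm [2.6 0.3 3.3]
rotvec [ 0.0007  0.0051 -0.0008]
[-0.01998823  0.15426872 -0.00837015]
```

Call:
drive_tool --deltas '[{"x": 0,"y": 0,"z": -10,"rx": 0,"ry": 0,"rz": 0},{"x": 0,"y": 0,"z": -30,"rx": 0,"ry": 0,"rz": 0},{"x": 0,"y": 0,"z": -60,"rx": 0,"ry": 0,"rz": 0},{"x": 0,"y": 0,"z": -90,"rx": 0,"ry": 0,"rz": 0},{"x": 0,"y": 0,"z": -120,"rx": 0,"ry": 0,"rz": 0},{"x": 0,"y": 0,"z": -120,"rx": 0,"ry": 0,"rz": 0},{"x": 0,"y": 0,"z": -120,"rx": 0,"ry": 0,"rz": 0}]'

```text
t: 4.8
eef_pos: [0.5611, 0.291, 0.1901]
orientation: [0.003, -0.184, 0.983, 0.001]
contact_force: [-0.2, 0.2, -0.5]
grip_width: 0.0135
```

Run:
```python
from h import *
rel(None)
s=ctrl.get_state();M=R.from_quat(s["orientation"],scalar_first=True).as_matrix();t=s["eef_pos"]
im,d=ctrl.get_image("scene");p=cam("scene");u,v=map(int,proj(p,t+M@[0,0,.04]))
print(u,v)
a=cv2.resize(im[v-40:v+40,u-50:u+50],(750,600),interpolation=2)
cv2.imwrite("pics/c5.png",a)
print("cam az",p["xyz"]-t)
p=cam("top");X=[plane(p,385.4,223.9,.078)];print("tube",X)
# needle / mark angles in world, crop /7 + offset
P=lambda a,b,z:plane(p,406+(a+.5)/7-.5,200+(b+.5)/7-.5,z)
c=P(203,203,.053);n=P(150,107,.053);m=P(263,78,.053)
an=lambda q:np.arctan2(q[1]-c[1],q[0]-c[0]);print("meter",c,"needle yaw",an(n),"mark yaw",an(m))
```

```text
t 4.8 tcp [0.5611 0.291  0.1901] F [-0.15  0.25 -0.49] w 0.0135 j [ 3.610e-01  5.000e-01 -3.300e-02  1.031e+00  1.000e-03 -9.000e-03]
yaw -2.7707 tilt 0.38
442 201
cam az [0.56082923 0.14869193 0.280827  ]
tube [array([ 0.58150055, -0.08938637,  0.078     ])]
meter [ 0.57119983 -0.20944247  0.053     ] needle yaw 0.43369961378668265 mark yaw -0.5093973960981824
```

View pics/c5.png

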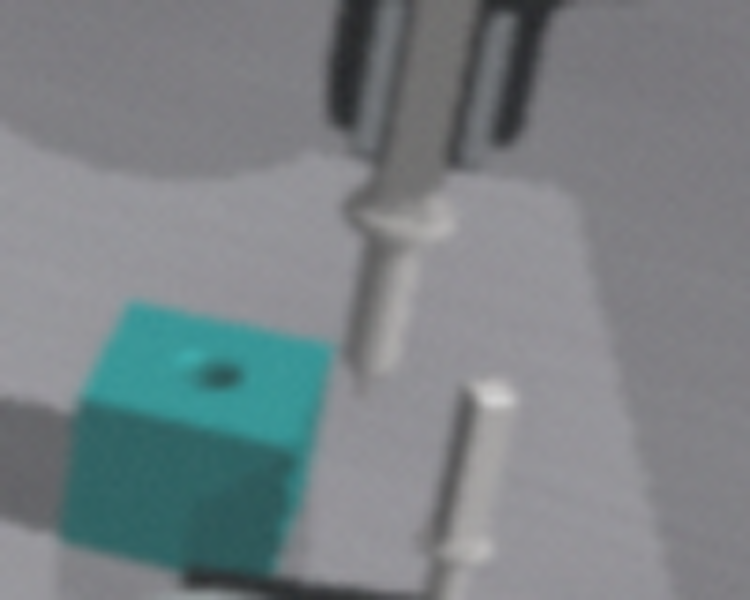

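The blade appears edge-on at crop (363,383), so its width lies along tool x (yaw ≈ 0.37 mod π). Next I look for the slot direction in the averaged top picture.

Run:
```python
from h import *
im=np.mean([ctrl.get_image("top")[0].astype(float) for _ in range(12)],0)
p=cam("top");print(proj(p,[.5815,-.0894,.063]))
print(im[218:230,379:393,2].round().astype(int));
c=cv2.resize(np.clip((im[217:231,378:392]-20)*2.5,0,255).astype(np.uint8),(560,560),interpolation=cv2.INTER_CUBIC)
cv2.imwrite("pics/c6.png",c)
rel([.5815,-.0894,.165],-2.77)
```

```text
(np.float64(384.472511358705), np.float64(224.92244168025667))
[[71 70 68 71 79 86 93 96 89 81 80 80 81 81]
 [69 67 69 75 84 88 89 89 87 82 80 76 74 72]
 [65 63 74 84 87 86 84 84 84 84 82 74 64 58]
 [56 64 79 86 83 76 75 74 74 79 81 77 67 58]
 [49 67 81 84 80 67 70 67 61 70 77 77 71 60]
 [49 68 80 83 83 72 70 67 57 63 73 76 72 61]
 [50 68 79 81 79 72 64 63 60 62 70 73 71 61]
 [47 64 76 77 73 68 64 62 62 65 70 72 69 60]
 [44 60 72 75 72 70 68 64 65 69 71 71 67 59]
 [44 52 64 72 73 72 70 69 69 69 70 69 62 57]
 [45 45 54 69 73 72 71 70 70 70 68 64 58 55]
 [48 46 48 60 65 67 69 69 69 67 62 57 55 55]]
t 5.45 tcp [0.5608 0.2909 0.1892] F [-0.37 -0.47 -0.51] w 0.0137 j [ 3.610e-01  5.010e-01 -3.300e-02  1.031e+00  1.000e-03 -1.000e-02]
yaw -2.7707 tilt 0.294
d mm [ 118.7 -361.9   23.4]
rotvec [ 0.0006  0.0051 -0.0007]
```

View pics/c6.png

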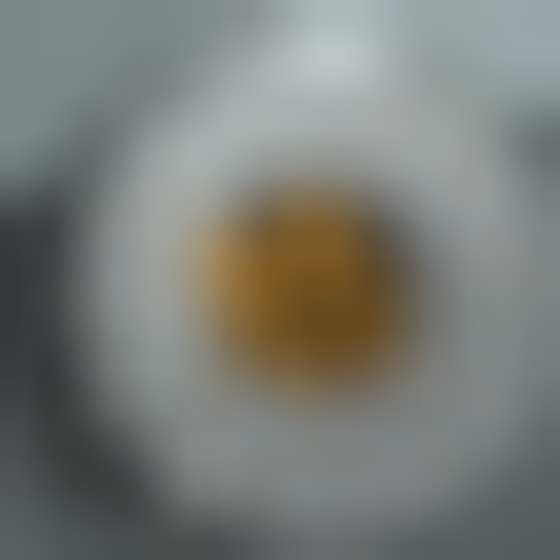

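The slot can't be read reliably at this resolution, so I'll feel for it. Moving over the tube.

Call:
drive_tool --deltas '[{"x": 12,"y": -36,"z": 0,"rx": 0,"ry": 0.005,"rz": -0.04},{"x": 23,"y": -72,"z": 0,"rx": 0,"ry": 0.005,"rz": -0.08},{"x": 35,"y": -108,"z": 0,"rx": 0,"ry": 0.005,"rz": -0.12},{"x": 47,"y": -144,"z": 0,"rx": 0,"ry": 0.005,"rz": -0.16},{"x": 58,"y": -180,"z": 0,"rx": 0,"ry": 0.005,"rz": -0.2},{"x": 70,"y": -216,"z": 0,"rx": 0,"ry": 0.005,"rz": -0.24},{"x": 81,"y": -252,"z": 0,"rx": 0,"ry": 0.005,"rz": -0.28},{"x": 93,"y": -288,"z": 5,"rx": 0,"ry": 0.005,"rz": -0.32},{"x": 105,"y": -325,"z": 12,"rx": 0,"ry": 0.005,"rz": -0.36},{"x": 116,"y": -361,"z": 20,"rx": 0,"ry": 0.005,"rz": -0.38}]'

```text
t: 6.45
eef_pos: [0.5838, -0.0893, 0.1686]
orientation: [0.001, -0.367, 0.93, -0.0]
contact_force: [0.7, 0.6, -0.2]
grip_width: 0.0136
```

Call:
drive_tool --deltas '[{"x": 0,"y": 0,"z": 0,"rx": 0,"ry": 0,"rz": 0},{"x": 0,"y": 0,"z": 0,"rx": 0,"ry": 0,"rz": 0}]'

```text
t: 6.65
eef_pos: [0.5836, -0.0901, 0.1685]
orientation: [0.0, -0.366, 0.931, -0.0]
contact_force: [0.9, 1.2, -0.2]
grip_width: 0.0137
```

Run:
```python
from h import *
rel([.5833,-.0877,.165],-2.39)
s=ctrl.get_state();t=s["eef_pos"]
p=cam("scene");I=[];D=[]
for _ in range(5):
    a,b=ctrl.get_image("scene");I.append(a.astype(float));D.append(b)
im=np.mean(I,0);d=np.median(D,0);np.savez("s5.npz",im=im,d=d)
u,v=map(int,proj(p,[.5815,-.0894,.09]));print(u,v,"focal",f(p))
crop=im[v-60:v+40,u-50:u+50]
a=cv2.resize(crop.astype(np.uint8),(600,600),interpolation=2)
k=6
for X,c in [([.5815,-.0894,.078],(0,0,255)),([.5815,-.0894,.045],(255,0,0)),([.5815,-.0894,.105],(0,255,0)),([.5815,-.0894,.139],(0,255,0))]:
    q=proj(p,X);cv2.circle(a,(int((q[0]-u+50.5)*k),int((q[1]-v+60.5)*k)),4,c,1)
cv2.imwrite("pics/c7.png",a)
```

```text
t 6.65 tcp [ 0.5836 -0.0901  0.1685] F [ 0.88  1.21 -0.18] w 0.0137 j [-0.278  0.446 -0.179  0.945  0.    -1.028]
yaw -2.3919 tilt 0.057
d mm [-1.4  1.9  3.5]
rotvec [-0.0006  0.0008 -0.0019]
270 177 focal 369.18981513438337
```

View pics/c7.png

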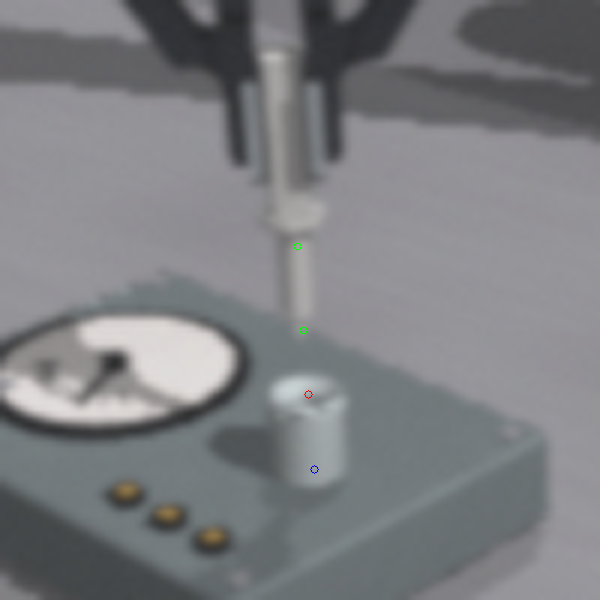

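Run:
```python
from h import *
z=np.load("s5.npz");d=z["d"];p=cam("scene");u0,v0=270,177
def pts(a0,a1,b0,b1):
    return np.array([deproj(p,u,v,d[v,u]) for v in range(v0-60+b0//6,v0-60+b1//6+1) for u in range(u0-50+a0//6,u0-50+a1//6+1) if d[v,u]>0])
from scipy.optimize import least_squares
for n,box,r in [("shaft",(276,316,240,310),.006),("tube",(276,340,425,470),.015)]:
    P=pts(*box)
    fit=least_squares(lambda c:np.hypot(P[:,0]-c[0],P[:,1]-c[1])-r,[.582,-.09],loss="soft_l1",f_scale=.003)
    print(n,len(P),P.mean(0).round(4),P.std(0).round(4),fit.x.round(4))
rel(None)
```

```text
shaft 84 [ 0.5417 -0.1295  0.1016] [0.0839 0.0794 0.0537] [ 0.581  -0.0924]
tube 99 [ 0.5907 -0.0824  0.0615] [0.0056 0.005  0.0068] [ 0.582  -0.0921]
t 6.9 tcp [ 0.5839 -0.088   0.169 ] F [ 1.02  0.03 -0.19] w 0.0135 j [-0.275  0.445 -0.179  0.945  0.    -1.028]
yaw -2.3879 tilt 0.104
```

Shaft and tube agree within about 1 mm. Descending gently.

Call:
drive_tool --deltas '[{"x": 0,"y": 0,"z": 10,"rx": 0,"ry": 0,"rz": 0},{"x": 0,"y": 0,"z": 20,"rx": 0,"ry": 0,"rz": 0},{"x": 0,"y": 0,"z": 26,"rx": 0,"ry": 0,"rz": 0},{"x": 0,"y": 0,"z": 29,"rx": 0,"ry": 0,"rz": 0},{"x": 0,"y": 0,"z": 32,"rx": 0,"ry": 0,"rz": 0},{"x": 0,"y": 0,"z": 32,"rx": 0,"ry": 0,"rz": 0}]'

```text
t: 7.5
eef_pos: [0.5838, -0.088, 0.1365]
orientation: [0.0, -0.368, 0.93, -0.0]
contact_force: [0.3, 0.6, 0.5]
grip_width: 0.0135
```

Call:
drive_tool --deltas '[{"x": 0,"y": 0,"z": 2,"rx": 0,"ry": 0,"rz": 0},{"x": 0,"y": 0,"z": 4,"rx": 0,"ry": 0,"rz": 0},{"x": 0,"y": 0,"z": 4,"rx": 0,"ry": 0,"rz": 0}]'

```text
t: 7.8
eef_pos: [0.5837, -0.088, 0.1324]
orientation: [0.0, -0.368, 0.93, -0.0]
contact_force: [0.8, -0.5, -1.1]
grip_width: 0.0135
```

Call:
drive_tool --deltas '[{"x": 0,"y": 0,"z": 2,"rx": 0,"ry": 0,"rz": 0},{"x": 0,"y": 0,"z": 4,"rx": 0,"ry": 0,"rz": 0},{"x": 0,"y": 0,"z": 4,"rx": 0,"ry": 0,"rz": 0}]'

```text
t: 8.1
eef_pos: [0.5835, -0.088, 0.128]
orientation: [0.0, -0.368, 0.93, -0.0]
contact_force: [-0.3, 0.4, 0.1]
grip_width: 0.0134
```

Call:
drive_tool --deltas '[{"x": 0,"y": 0,"z": 1,"rx": 0,"ry": 0,"rz": 0},{"x": 0,"y": 0,"z": 2,"rx": 0,"ry": 0,"rz": 0},{"x": 0,"y": 0,"z": 2,"rx": 0,"ry": 0,"rz": 0}]'

```text
t: 8.4
eef_pos: [0.5837, -0.088, 0.1262]
orientation: [0.0, -0.368, 0.93, -0.0]
contact_force: [-0.2, -0.0, 1.2]
grip_width: 0.0133
```

Call:
drive_tool --deltas '[{"x": 0,"y": 0,"z": 1,"rx": 0,"ry": 0,"rz": 0},{"x": 0,"y": 0,"z": 1,"rx": 0,"ry": 0,"rz": 0}]'

```text
t: 8.6
eef_pos: [0.5837, -0.088, 0.1254]
orientation: [0.0, -0.368, 0.93, -0.0]
contact_force: [-1.2, 0.3, 3.0]
grip_width: 0.0132
```

Contact with the screw top. I now press about 1 mm more and sweep clockwise, compensating for the 2.4 mm axis offset.

Call:
drive_tool --deltas '[{"x": 0,"y": 0,"z": 1,"rx": 0,"ry": 0,"rz": 0},{"x": 0,"y": -0.2,"z": 1,"rx": 0,"ry": 0,"rz": 0.1},{"x": 0,"y": -0.5,"z": 1,"rx": 0,"ry": 0,"rz": 0.2},{"x": 0.1,"y": -0.7,"z": 1,"rx": 0,"ry": 0,"rz": 0.3},{"x": 0.1,"y": -0.7,"z": 1,"rx": 0,"ry": 0,"rz": 0.3}]'

```text
t: 9.1
eef_pos: [0.5841, -0.0888, 0.1241]
orientation: [0.0, -0.225, 0.974, -0.0]
contact_force: [0.2, 0.5, -0.4]
grip_width: 0.0135
```

Call:
drive_tool --deltas '[{"x": 0,"y": -0.2,"z": 0,"rx": 0,"ry": 0,"rz": 0.1},{"x": 0,"y": -0.5,"z": 0,"rx": 0,"ry": 0,"rz": 0.2},{"x": 0.1,"y": -0.7,"z": 0,"rx": 0,"ry": 0,"rz": 0.3},{"x": 0.1,"y": -0.7,"z": 0,"rx": 0,"ry": 0,"rz": 0.3}]'

```text
t: 9.5
eef_pos: [0.5843, -0.0901, 0.1239]
orientation: [0.0, -0.078, 0.997, -0.001]
contact_force: [-0.1, -2.5, -0.7]
grip_width: 0.0134
```

The vertical force dropped, so the blade has fallen into the slot. Pressing down to the slot floor.

Call:
drive_tool --deltas '[{"x": 0,"y": 0,"z": 1,"rx": 0,"ry": 0,"rz": 0},{"x": 0,"y": 0,"z": 2,"rx": 0,"ry": 0,"rz": 0},{"x": 0,"y": 0,"z": 3,"rx": 0,"ry": 0,"rz": 0},{"x": 0,"y": 0,"z": 3,"rx": 0,"ry": 0,"rz": 0}]'

```text
t: 9.9
eef_pos: [0.5845, -0.0902, 0.121]
orientation: [0.0, -0.078, 0.997, -0.001]
contact_force: [0.1, -2.2, 1.6]
grip_width: 0.0139
```

Call:
drive_tool --deltas '[{"x": 0,"y": 0,"z": 1,"rx": 0,"ry": 0,"rz": 0},{"x": 0,"y": 0,"z": 1.5,"rx": 0,"ry": 0,"rz": 0},{"x": 0,"y": 0,"z": 1.5,"rx": 0,"ry": 0,"rz": 0}]'

```text
t: 10.2
eef_pos: [0.5846, -0.0902, 0.1196]
orientation: [0.001, -0.078, 0.997, -0.001]
contact_force: [-0.6, -0.6, 2.6]
grip_width: 0.0133
```

```bash
cat > nd.py <<'E'
from h import *
rel(None)
im=np.mean([ctrl.get_image("top")[0].astype(float) for _ in range(3)],0);p=cam("top");p2=p
c=plane(p,434.6,228.6,.053)
c=np.array([.5712,-.2094,.053])
g=im.mean(2).astype(np.float32)
yaws=np.arange(-1.5,1.5,.01);res=[]
for y in yaws:
    s=[]
    for r in np.arange(.012,.023,.001):
        u,v=proj(p,c+r*np.array([np.cos(y),np.sin(y),0]));s.append(cv2.getRectSubPix(g,(1,1),(float(u),float(v)))[0,0])
    res.append(np.mean(s))
res=np.array(res);i=res.argmin();w=np.clip(np.median(res)-res-20,0,None);w[abs(yaws-yaws[i])>.25]=0
print("needle yaw",yaws[i].round(3),(w@yaws/max(w.sum(),1e-9)).round(3),"contrast",np.median(res)-res[i])
cv2.imwrite("nd.png",im.astype(np.uint8))
E
python3 nd.py
```

```text
t 10.2 tcp [ 0.5846 -0.0902  0.1196] F [-0.63 -0.63  2.6 ] w 0.0133 j [-0.277  0.493 -0.239  0.837 -0.002 -0.433]
yaw -2.9853 tilt 0.143
needle yaw -1.37 0.0 contrast 1.6915512
```

```bash
cat > ns.py <<'E'
from h import *
def ang(g,p,c,lo=.010,hi=.036,a=-1.4,b=1.4):
    yaws=np.arange(a,b,.01);res=[]
    for y in yaws:
        s=[cv2.getRectSubPix(g,(1,1),tuple(map(float,proj(p,c+r*np.array([np.cos(y),np.sin(y),0])))))[0,0] for r in np.arange(lo,hi,.001)]
        res.append(np.mean(s))
    return yaws,np.array(res)
if __name__=="__main__":
    p=cam("scene");c=np.array([.5712,-.2094,.053])
    im=np.mean([ctrl.get_image("scene")[0].astype(float) for _ in range(4)],0)
    for n,I in [("before",np.load("s5.npz")["im"]),("now",im)]:
        for rr in [(.010,.034),(.02,.036)]:
            y,r=ang(I.mean(2).astype(np.float32),p,c,*rr);i=np.argsort(r)[:6];print(n,rr,y[i].round(2),r[i].round(0),np.median(r).round(0))
    u,v=map(int,proj(p,c));print(u,v)
    L=lambda I:cv2.resize(I[v-22:v+22,u-35:u+35].astype(np.uint8),(770,290),interpolation=2)
    cv2.imwrite("pics/c8.png",np.vstack([L(np.load("s5.npz")["im"]),L(im)]))
E
python3 ns.py
```

```text
before (0.01, 0.034) [0.45 0.46 0.44 0.47 0.43 0.48] [102. 102. 102. 103. 103. 103.] 138.0
before (0.02, 0.036) [0.45 0.44 0.46 0.43 0.47 0.42] [113. 113. 114. 114. 115. 115.] 145.0
now (0.01, 0.034) [0.46 0.47 0.45 0.48 0.44 0.49] [98. 98. 98. 98. 99. 99.] 134.0
now (0.02, 0.036) [0.45 0.46 0.44 0.47 0.43 0.48] [106. 106. 106. 106. 107. 107.] 137.0
238 176
```

View pics/c8.png

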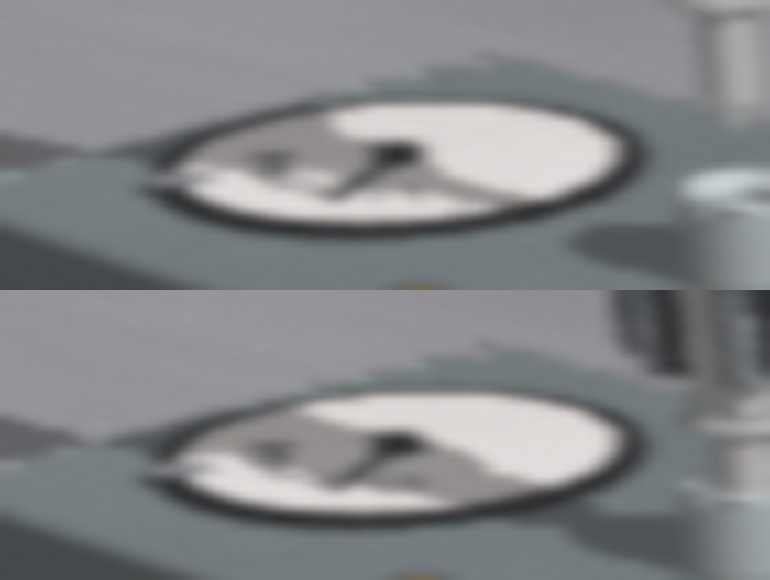

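The needle reads the same before and after (≈0.45), so the blade is in the slot and the screw hasn't turned yet. Turning clockwise in part.

Call:
drive_tool --deltas '[{"x": 0,"y": -0.2,"z": 0,"rx": 0,"ry": 0,"rz": 0.1},{"x": 0,"y": -0.5,"z": 0,"rx": 0,"ry": 0,"rz": 0.2},{"x": 0.1,"y": -0.7,"z": 0,"rx": 0,"ry": 0,"rz": 0.3},{"x": 0.2,"y": -0.9,"z": 0,"rx": 0,"ry": 0,"rz": 0.4},{"x": 0.3,"y": -1.2,"z": 0,"rx": 0,"ry": 0,"rz": 0.5},{"x": 0.4,"y": -1.4,"z": 0,"rx": 0,"ry": 0,"rz": 0.6},{"x": 0.6,"y": -1.5,"z": 0,"rx": 0,"ry": 0,"rz": 0.7},{"x": 0.6,"y": -1.5,"z": 0,"rx": 0,"ry": 0,"rz": 0.7}]'

```text
t: 11.35
eef_pos: [0.5842, -0.0922, 0.1196]
orientation: [0.001, 0.269, 0.963, -0.001]
contact_force: [0.0, -2.2, 2.9]
grip_width: 0.0135
```

```bash
cat > nm.py <<'E'
from ns import *
p=cam("scene");c=np.array([.5712,-.2094,.053]);rel(None)
im=np.mean([ctrl.get_image("scene")[0].astype(float) for _ in range(4)],0);np.save("now.npy",im)
B=np.load("s5.npz")["im"]
for rr in [(.010,.034),(.02,.036)]:
    y,r=ang(im.mean(2).astype(np.float32),p,c,*rr);i=np.argsort(r)[:6];print(rr,y[i].round(2),r[i].round(0),np.median(r).round(0))
q=plane(p,218.5,181.2,.053);print("mark scene yaw",np.arctan2(*(q-c)[[1,0]]),np.linalg.norm(q-c))
E
python3 nm.py
```

```text
t 11.35 tcp [ 0.5842 -0.0922  0.1196] F [ 0.04 -2.2   2.88] w 0.0135 j [-0.28   0.493 -0.239  0.836 -0.003  0.264]
yaw 2.5978 tilt 0.183
(0.01, 0.034) [-0.2  -0.19 -0.21 -0.18 -0.22 -0.17] [103. 103. 103. 103. 103. 103.] 125.0
(0.02, 0.036) [-0.2  -0.21 -0.19 -0.22 -0.18 -0.23] [102. 102. 102. 102. 103. 103.] 131.0
mark scene yaw -0.43041699672211725 0.05204438446106046
```

Run:
```python
from ns import *
c=np.array([.5712,-.2094,.053])
for n,I,sg in [("top",cv2.imread("pics/top1.png"),0),("scene",np.load("now.npy"),0)]:
    p=cam(n);g=I.mean(2).astype(np.float32)
    for cc in [c,plane(cam("top"),434.2,228.4,.053),plane(cam("top"),434.6,228.6,.053)]:
        y,r=ang(g,p,cc,.047,.055,-1,.6);w=np.clip(r-np.median(r)-8,0,None);w[abs(y-y[r.argmax()])>.3]=0
        print(n,cc.round(4),"mark",y[r.argmax()].round(3),(w@y/w.sum()).round(3),r.max(),np.median(r))
        if n=="top":
            y,r=ang(g,p,cc,.02,.036);w=np.clip(np.median(r)-r-20,0,None);w[abs(y-y[r.argmin()])>.2]=0;print("needle",y[r.argmin()],w@y/w.sum())
```

```text
top [ 0.5712 -0.2094  0.053 ] mark -0.51 -0.507 91.1167 72.29777
needle 0.4200000000000017 0.4164244248909127
top [ 0.5716 -0.2086  0.053 ] mark -0.53 -0.524 91.12288 67.17836
needle 0.4000000000000017 0.3973288493593147
top [ 0.5711 -0.2095  0.053 ] mark -0.51 -0.505 91.028915 73.10013
needle 0.4200000000000017 0.4187003288106111
scene [ 0.5712 -0.2094  0.053 ] mark 0.59 0.458 189.61105 109.52118
scene [ 0.5716 -0.2086  0.053 ] mark 0.59 0.456 184.61238 109.34509
scene [ 0.5711 -0.2095  0.053 ] mark 0.59 0.458 190.26843 109.61802
```

The top picture puts the mark 0.925 clockwise of the needle's start. It has moved 0.65, so 0.28 remains.

Call:
drive_tool --deltas '[{"x": 0,"y": -0.2,"z": 0,"rx": 0,"ry": 0,"rz": 0.1},{"x": 0,"y": -0.5,"z": 0,"rx": 0,"ry": 0,"rz": 0.2},{"x": 0.1,"y": -0.7,"z": 0,"rx": 0,"ry": 0,"rz": 0.28},{"x": 0.1,"y": -0.7,"z": 0,"rx": 0,"ry": 0,"rz": 0.28},{"x": 0.1,"y": -0.7,"z": 0,"rx": 0,"ry": 0,"rz": 0.28}]'

```text
t: 12.05
eef_pos: [0.5837, -0.0927, 0.1196]
orientation: [0.001, 0.399, 0.917, -0.001]
contact_force: [-1.1, -1.5, 2.6]
grip_width: 0.0134
```

```bash
python3 nm.py
python3 - <<'E'
from h import *
I=np.load("now.npy");u,v=238,176
T=ctrl.get_image("top")[0]
a=cv2.resize(I[v-22:v+22,u-35:u+35].astype(np.uint8),(700,300),interpolation=2)
b=cv2.resize(T[195:265,380:470],(385,300),interpolation=2);b=np.hstack([b,np.zeros((300,315,3),np.uint8)])
cv2.imwrite("pics/c9.png",np.vstack([a,b]))
E
```

```text
t 12.05 tcp [ 0.5837 -0.0927  0.1196] F [-1.05 -1.48  2.59] w 0.0134 j [-0.281  0.493 -0.24   0.836 -0.003  0.539]
yaw 2.3211 tilt 0.186
(0.01, 0.034) [-0.49 -0.5  -0.48 -0.51 -0.47 -0.52] [100. 100. 100. 100. 100. 101.] 127.0
(0.02, 0.036) [-0.51 -0.5  -0.49 -0.52 -0.48 -0.53] [95. 95. 95. 95. 95. 95.] 132.0
mark scene yaw -0.43041699672211725 0.05204438446106046
```

View pics/c9.png

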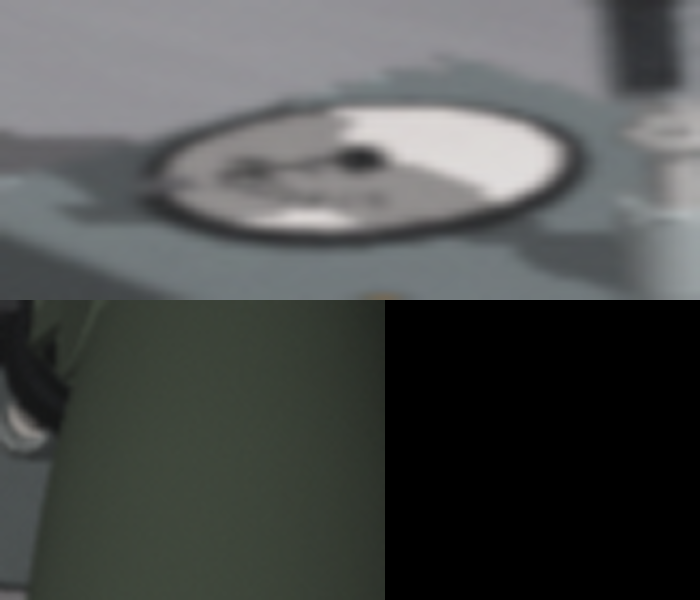

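The needle now reads about −0.50, and the mark about −0.51 from the top view. I'll relieve the blade slightly, lift out, and check from above before replacing the tool.

Call:
drive_tool --deltas '[{"x": 0,"y": 0.2,"z": 0,"rx": 0,"ry": 0,"rz": -0.1},{"x": 0,"y": 0.2,"z": 0,"rx": 0,"ry": 0,"rz": -0.1},{"x": 0,"y": 0.2,"z": -4,"rx": 0,"ry": 0,"rz": -0.1},{"x": 0,"y": 0.2,"z": -10,"rx": 0,"ry": 0,"rz": -0.1},{"x": 0,"y": 0.2,"z": -20,"rx": 0,"ry": 0,"rz": -0.1},{"x": 0,"y": 0.2,"z": -40,"rx": 0,"ry": 0,"rz": -0.1},{"x": 0,"y": 0.2,"z": -70,"rx": 0,"ry": 0,"rz": -0.1},{"x": 0,"y": 0.2,"z": -70,"rx": 0,"ry": 0,"rz": -0.1}]'

```text
t: 13.1
eef_pos: [0.5862, -0.0924, 0.1943]
orientation: [0.004, 0.353, 0.936, -0.0]
contact_force: [1.7, 0.0, 0.5]
grip_width: 0.0134
```

```bash
python3 nm.py; python3 -c "
from h import *
rel([.5611,.2911,.189],-2.7708)"
```

```text
t 13.1 tcp [ 0.5862 -0.0924  0.1943] F [1.75 0.01 0.48] w 0.0134 j [-0.28   0.425 -0.142  0.995 -0.001  0.442]
yaw 2.4195 tilt 0.495
(0.01, 0.034) [-0.55 -0.56 -0.54 -0.57 -0.53 -0.58] [109. 109. 109. 109. 109. 109.] 152.0
(0.02, 0.036) [-0.55 -0.56 -0.57 -0.54 -0.58 -0.53] [110. 110. 110. 110. 110. 110.] 163.0
mark scene yaw -0.43041699672211725 0.05204438446106046
t 13.3 tcp [ 0.5831 -0.0919  0.189 ] F [-0.21 -0.01  0.13] w 0.0132 j [-0.28   0.43  -0.149  0.991 -0.002  0.442]
yaw 2.4196 tilt 0.125
d mm [269.7 272.9  -0.9]
rotvec [-2.3000e-03  2.0000e-04 -1.0928e+00]
```

Call:
drive_tool --deltas '[{"x": 27,"y": 27,"z": 0,"rx": 0,"ry": 0,"rz": -0.11},{"x": 54,"y": 55,"z": 0,"rx": 0,"ry": 0,"rz": -0.22},{"x": 81,"y": 82,"z": 0,"rx": 0,"ry": 0,"rz": -0.33},{"x": 108,"y": 109,"z": 0,"rx": 0,"ry": 0,"rz": -0.44},{"x": 135,"y": 136,"z": 0,"rx": 0,"ry": 0,"rz": -0.55},{"x": 162,"y": 164,"z": 0,"rx": 0,"ry": 0,"rz": -0.66},{"x": 189,"y": 191,"z": 0,"rx": 0,"ry": 0,"rz": -0.77},{"x": 216,"y": 218,"z": 0,"rx": 0,"ry": 0,"rz": -0.88},{"x": 243,"y": 246,"z": 0,"rx": 0,"ry": 0,"rz": -0.99},{"x": 270,"y": 273,"z": 0,"rx": 0,"ry": 0,"rz": -1.09}]'

```text
t: 14.3
eef_pos: [0.5597, 0.2928, 0.1867]
orientation: [-0.002, -0.185, 0.983, -0.001]
contact_force: [0.8, -0.1, 0.1]
grip_width: 0.0133
```

```bash
cat > nt.py <<'E'
from ns import *
p=cam("top");im=np.mean([ctrl.get_image("top")[0].astype(float) for _ in range(5)],0);np.save("t.npy",im)
g=im.mean(2).astype(np.float32)
for c in [[.5712,-.2094,.053],[.5716,-.2086,.053]]:
    c=np.array(c)
    y,r=ang(g,p,c,.047,.055,-1,.6);w=np.clip(r-np.median(r)-8,0,None);w[abs(y-y[r.argmax()])>.3]=0
    y2,r2=ang(g,p,c,.014,.034);w2=np.clip(np.median(r2)-r2-15,0,None);w2[abs(y2-y2[r2.argmin()])>.2]=0
    print("mark",y[r.argmax()].round(3),(w@y/w.sum()).round(3),"needle",y2[r2.argmin()].round(3),(w2@y2/w2.sum()).round(3))
cv2.imwrite("pics/c10.png",cv2.resize(im[200:258,406:464].astype(np.uint8),(580,580),interpolation=2))
E
python3 nt.py; python3 -c "
from h import *
rel([.5611,.2911,.189],-2.7708)"
```

```text
Traceback (most recent call last):
  File "nt.py", line 1, in <module>
    from ns import *
  File "ns.py", line 1, in <module>
    from h import *
  File "h.py", line 2, in <module>
    from scipy.spatial.transform import Rotation as R
  File "scipy/spatial/_ckdtree.pyx", line 11, in init scipy.spatial._ckdtree
  File "nt.py", line 2, in <module>
    p=cam("top");im=np.mean([ctrl.get_image("top")[0].astype(float) for _ in range(5)],0);np.save("t.npy",im)
      ^^^
NameError: name 'cam' is not defined
Traceback (most recent call last):
  File "h.py", line 2, in <module>
    from scipy.spatial.transform import Rotation as R
  File "scipy/spatial/_ckdtree.pyx", line 11, in init scipy.spatial._ckdtree
  File "nt.py", line 2, in <module>
    p=cam("top");im=np.mean([ctrl.get_image("top")[0].astype(float) for _ in range(5)],0);np.save("t.npy",im)
      ^^^
NameError: name 'cam' is not defined
```

My file name `nt.py` shadowed a standard module, so I'm renaming it.

```bash
mv nt.py topneedle.py; rm -rf __pycache__; python3 topneedle.py; python3 -c "
from h import *
rel([.5611,.2911,.189],-2.7708)"
```

```text
mark -0.51 -0.501 needle -0.42 -0.429
mark -0.52 -0.517 needle -0.46 -0.468
t 14.55 tcp [0.56   0.291  0.1869] F [-0.4   0.   -0.47] w 0.0137 j [ 0.363  0.509 -0.027  1.039 -0.002 -0.004]
yaw -2.7739 tilt 0.238
d mm [-1.  -0.3 -2.1]
rotvec [-0.0022 -0.0035 -0.0031]
```

View pics/c10.png

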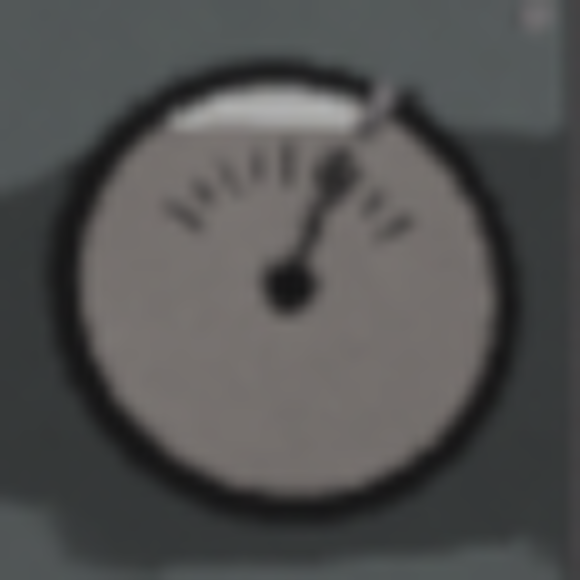

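```bash
cat > fit.py <<'E'
from ns import *
from scipy.optimize import least_squares
p=cam("top")
def W(u,v,z=.052): return plane(p,u,v,z)[:2]
def run(I):
    g=cv2.resize(I.mean(2).astype(np.float32)[200:258,406:464],None,fx=10,fy=10,interpolation=cv2.INTER_CUBIC)
    px=lambda a,b:(406+(a+.5)/10-.5,200+(b+.5)/10-.5)
    # hub: darkest blob
    hub=np.array([288,286.]);Y,X=np.mgrid[:580,:580]
    m=np.hypot(X-hub[0],Y-hub[1])<40;w=np.clip(100-g,0,None)*m*(g<np.percentile(g[m],45));hub=np.array([(w*X).sum(),(w*Y).sum()])/w.sum()
    # needle points by radius: darkest centroid along arc
    A=np.arange(-1.3,1.3,.01);P=[]
    prof=[]
    for r in range(50,115,3):
        s=g[(hub[1]-r*np.cos(A)).round().astype(int),(hub[0]+r*np.sin(A)).round().astype(int)];prof.append(s)
    a0=A[np.mean(prof,0).argmin()]
    for r,s in zip(range(50,115,3),prof):
        k=abs(A-a0)<.35;bg=np.percentile(s[k],80);w=np.clip(bg-s[k]-.25*(bg-s[k].min()),0,None);a=(w@A[k])/w.sum();P.append(W(*px(hub[0]+r*np.sin(a),hub[1]-r*np.cos(a))))
    P=np.array(P);h=W(*px(*hub));_,_,V=np.linalg.svd(P-P.mean(0));d=V[0]*np.sign(V[0]@(P.mean(0)-h))
    n1=np.arctan2(d[1],d[0]);q=P.mean(0)-h;n2=np.arctan2(q[1],q[0])
    # rim: outer dark disc edge -> centre at z=.049
    E=[]
    for a in np.arange(0,2*np.pi,.03):
        if .2<a<.8: continue
        rr=np.arange(195,240);s=g[np.clip((290-rr*np.cos(a)),0,579).astype(int),np.clip((283+rr*np.sin(a)),0,579).astype(int)]
        k=np.gradient(s)[:].argmax(); k0=s.argmin()
        E.append(W(*px(283+rr[k0]*np.sin(a),290-rr[k0]*np.cos(a)),.049))
    E=np.array(E);c=least_squares(lambda c:np.hypot(E[:,0]-c[0],E[:,1]-c[1])-c[2],[.571,-.209,.053],loss="soft_l1",f_scale=.001).x
    # mark: bright on rim
    m=(np.hypot(X-283,Y-290)>195)&(np.hypot(X-283,Y-290)<228)&(abs(np.arctan2(X-283,290-Y)-.47)<.3)
    b=np.median(g[m]);w=np.clip(g-b-15,0,None)*m;mk=np.array([(w*X).sum(),(w*Y).sum()])/w.sum()
    out=[]
    for z in(.049,.052,.055):
        q=W(*px(*mk),z)-c[:2];out.append(round(float(np.arctan2(q[1],q[0])),3))
    print("needle line",n1.round(3),"hub->mid",n2.round(3),"hub",h.round(4),"disc",c.round(4),"mark px",mk.round(0),"mark yaw(z)",out)
if __name__=="__main__":
    run(cv2.imread("pics/top1.png").astype(float));run(np.load("t.npy"))
E
python3 fit.py
```

```text
needle line 0.494 hub->mid 0.434 hub [ 0.5725 -0.21  ] disc [ 0.572  -0.2098  0.0531] mark px [372. 112.] mark yaw(z) [-0.506, -0.496, -0.485]
needle line -0.493 hub->mid -0.451 hub [ 0.5728 -0.2098] disc [ 0.572  -0.2097  0.0529] mark px [361. 104.] mark yaw(z) [-0.449, -0.438, -0.426]
```

Top-view numbers put the needle at about −0.45 to −0.49 and the mark at −0.50, well within 0.1. The foreshortened scene view is too sensitive to height to count. Putting the tool back.

Call:
drive_tool --deltas '[{"x": -1,"y": 0,"z": 20,"rx": -0.003,"ry": -0.008,"rz": 0},{"x": -1,"y": 0,"z": 45,"rx": -0.003,"ry": -0.008,"rz": 0},{"x": -1,"y": 0,"z": 62,"rx": -0.003,"ry": -0.008,"rz": 0},{"x": -1,"y": 0,"z": 72,"rx": -0.003,"ry": -0.008,"rz": 0},{"x": -1,"y": 0,"z": 82,"rx": -0.003,"ry": -0.008,"rz": 0},{"x": -1,"y": 0,"z": 92,"rx": -0.003,"ry": -0.008,"rz": 0},{"x": -1,"y": 0,"z": 92,"rx": -0.003,"ry": -0.008,"rz": 0}]'

```text
t: 15.25
eef_pos: [0.5601, 0.2904, 0.0937]
orientation: [0.001, -0.182, 0.983, 0.001]
contact_force: [-0.3, -0.1, -0.1]
grip_width: 0.0136
```

```bash
python3 -c "
from h import *
rel([.5611,.2911,.0693],-2.7708)"
```

```text
t 15.25 tcp [0.5601 0.2904 0.0937] F [-0.27 -0.05 -0.06] w 0.0136 j [ 0.361  0.585 -0.152  0.831  0.001 -0.006]
yaw -2.7745 tilt 0.158
d mm [-1.1  0.3 24.4]
rotvec [ 0.0008  0.0026 -0.0037]
```

In the hole (20 mm deep) with no force. Going to the bottom gently.

Call:
drive_tool --deltas '[{"x": -1,"y": 0.3,"z": 8,"rx": 0,"ry": 0,"rz": 0},{"x": -1,"y": 0.3,"z": 16,"rx": 0,"ry": 0,"rz": 0},{"x": -1,"y": 0.3,"z": 22,"rx": 0,"ry": 0,"rz": 0},{"x": -1,"y": 0.3,"z": 24.5,"rx": 0,"ry": 0,"rz": 0},{"x": -1,"y": 0.3,"z": 24.5,"rx": 0,"ry": 0,"rz": 0}]'

```text
t: 15.75
eef_pos: [0.5609, 0.2912, 0.0694]
orientation: [0.001, -0.183, 0.983, 0.001]
contact_force: [-1.3, -1.0, 0.7]
grip_width: 0.0134
```

Call:
drive_tool --deltas '[{"x": 0,"y": 0,"z": 0,"rx": 0,"ry": 0,"rz": 0},{"x": 0,"y": 0,"z": 0,"rx": 0,"ry": 0,"rz": 0},{"x": 0,"y": 0,"z": 0,"rx": 0,"ry": 0,"rz": 0},{"x": 0,"y": 0,"z": 0,"rx": 0,"ry": 0,"rz": 0},{"x": 0,"y": 0,"z": 0,"rx": 0,"ry": 0,"rz": 0},{"x": 0,"y": 0,"z": 0,"rx": 0,"ry": 0,"rz": 0}]' --jaw 1

```text
t: 16.35
eef_pos: [0.5609, 0.2912, 0.0693]
orientation: [0.001, -0.183, 0.983, 0.001]
contact_force: [-0.1, -0.1, -0.5]
grip_width: 0.0856
```

Call:
drive_tool --deltas '[{"x": 0,"y": 0,"z": -15,"rx": 0,"ry": 0,"rz": 0},{"x": 0,"y": 0,"z": -40,"rx": 0,"ry": 0,"rz": 0},{"x": 0,"y": 0,"z": -70,"rx": 0,"ry": 0,"rz": 0},{"x": 0,"y": 0,"z": -110,"rx": 0,"ry": 0,"rz": 0},{"x": 40,"y": 0,"z": -140,"rx": 0,"ry": 0,"rz": 0},{"x": 80,"y": 0,"z": -140,"rx": 0,"ry": 0,"rz": 0},{"x": 120,"y": 0,"z": -140,"rx": 0,"ry": 0,"rz": 0},{"x": 150,"y": 0,"z": -140,"rx": 0,"ry": 0,"rz": 0},{"x": 150,"y": 0,"z": -140,"rx": 0,"ry": 0,"rz": 0}]'

```text
t: 17.25
eef_pos: [0.4165, 0.2358, 0.209]
orientation: [-0.0, -0.183, 0.983, 0.0]
contact_force: [-0.4, 0.1, 0.3]
grip_width: 0.0855
```

```bash
cat > chk.py <<'E'
from fit import *
rel(None)
F=[ctrl.get_image("top") for _ in range(5)];im=np.mean([a.astype(float) for a,_ in F],0);d=np.median([b for _,b in F],0);np.save("t2.npy",im)
run(im)
g=im.mean(2).astype(np.float32)
for c in ([.5725,-.2099,.052],[.572,-.2098,.052]):
    y,r=ang(g,p,np.array(c),.012,.028);w=np.clip(np.median(r)-r-15,0,None);w[abs(y-y[r.argmin()])>.2]=0
    y2,r2=ang(g,p,np.array(c),.047,.055,-.8,-.2);w2=np.clip(r2-np.median(r2)-8,0,None)
    print("needle",(w@y/w.sum()).round(3),"mark",(w2@y2/w2.sum()).round(3),r2.max())
P=np.array([deproj(p,u,v,d[v,u]) for v in range(222,258) for u in range(203,246) if d[v,u]>0])
t=P[(P[:,2]>.108)];print("handle top",len(t),np.median(t,0).round(4),t.mean(0).round(4))
for n,u,v in(("can",213,183),("hub",351,149)): print(n,deproj(p,u,v,d[v,u]).round(3))
a=cv2.imread("pics/top0.png").astype(float);D=abs(im-a).mean(2)
E
python3 chk.py
```

```text
t 17.25 tcp [0.4165 0.2358 0.209 ] F [-0.39  0.06  0.29] w 0.0855 j [ 0.36   0.213 -0.407  0.951  0.001 -0.008]
yaw -2.7738 tilt 0.055
needle line -0.451 hub->mid -0.467 hub [ 0.5725 -0.2103] disc [ 0.572  -0.2098  0.053 ] mark px [372. 112.] mark yaw(z) [-0.506, -0.496, -0.486]
needle -0.486 mark -0.513 97.41553
needle -0.479 mark -0.511 98.6375
handle top 41 [0.5579 0.2913 0.116 ] [0.5579 0.2913 0.1158]
can [0.676 0.301 0.131]
hub [ 0.77  -0.018  0.066]
```

```bash
python3 -c "
from workcell import ctrl
print(ctrl.sign_off())"
```

```text
the job is handed in; nothing more can be done
None
```

I turned the trimmer screw until the needle stood on the set mark, put the larger white tool back in the black holder, let go of it and handed the job in at about 17.5 s. Sign-off reports no verdict, so the results below are my own measurements.

- **Feeling for the slot:** I pressed the blade on the screw top at about 3 N and swept clockwise until the force fell away. It then seated at about 2.6 N, with the tip roughly 7.7 mm below the screw's rest top.
- **Turning:** I turned clockwise in two stages, checking the needle by camera after each. The highest force I read during the job was 5 N (while gripping the tool), and about 3 N against the screw.
- **Needle:** the last top-view check put it at −0.45 to −0.49 rad, against a mark at −0.49 to −0.51 rad. That is about 0.03 rad off, with a limit of 0.1.
- **Tool and bystanders:** the handle top is at z = 0.116 m and within about 1 mm of where it was first measured, so the tool is fully home. Spot depth readings on the can and hub matched their positions and heights. I did not measure the ring again, but nothing passed near it. The gripper is clear and open.

**One disagreement:** the low-angle scene camera suggested the needle was up to 0.1 rad past the mark. That view is very sensitive to the assumed height of the mark, so I trusted the top view. An earlier top reading, taken in the arm's shadow, suggested it was up to 0.08 rad short. The better-lit final check settled it.

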